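Clear glass off the reader, then hover the bottle over it

ROBOT

A 6-joint arm with a two-finger parallel gripper is mounted at the origin on the work surface. World frame = base frame: x ahead of the robot, y to its left, z up, the work surface at z = 0. Lengths are in m, angles in rad, forces in N, time in s.
With the tool pointing down it reaches from about 0.325 to 0.85 m from the base axis. Payload 15.5 kg.
Tool frame: the origin (TCP) lies between the finger pads; the fingertips stand 25 mm ahead of it and the grasp point (between the pads) lies 6 mm ahead of it; y points along the fingers, z is the direction in which the jaws open and shut, and the axes are right-handed (so a half turn about y gives the same grasp; the last joint's range is limited). The gripper opens to 91 mm and grips with 3 to 60 N. Pads are 32 mm wide; open, the fingers measure 118 mm over their backs; the gripper's body (76 mm by 178 mm) begins 60 mm behind the grasp point.
Start: joints at [-1.278, 0.494, 1.345, -0, 1.302, -0.096], TCP at [0.236, -0.579, 0.239] pointing down, gripper open.
Joint ranges: [-2.91, 2.91], [-0.82, 2.16], [0.22, 2.67], [-1.22, 4.37], [0.12, 2.79], [-3.08, 3.08]. Speed limits (rad/s): [1.89, 1.89, 2.57, 3.01, 3.01, 3.01].

INTERFACE

Orientations are given as a 3x3 rotation matrix whose columns are the frame's x, y, z axes.
In Python, from cell import r gives the robot as it stands. The module is installed in compiled form; this text tells all that it offers.
- The arm moves only by the shell command python3 -m crank 'ROWS'. ROWS is JSON, a list of rows, each an object of numbers: "jaw": the gripper command: -1 is fully open, 1 is shut, values between are in proportion; "x", "y", "z": the shift along the tool's x, y, z in m; "twist": the turn about the tool's y in rad. In form: [{"jaw": .., "x": .., "y": .., "z": .., "twist": ..}, ...]. A call has 1 to 8 rows; each row shifts and turns the commanded pose from where the row before left it, along the tool's axes as they then stand; what a row does not reach is not made up. A row lasts 1/10 s, in which the tool goes at most 50 mm and 8.59 degrees, less where a joint would pass 70% of its speed; a pose out of reach is approached as far as the arm can. A call with a gripper value outside its range is refused whole. The fingers move at their own pace and stop on an object; the grip force is fixed at half the most. Time passes only in rows, so rows that do not move let the fingers close. It gives the time, the measured TCP pose, the force and the opening at its end, in the units of the state.
- r.observe(): the state, without advancing time (a new reading comes with each control period).
- r.snapshot(name): name is "scene" or "side" or "wrist"; returns (picture, depth): 420x560x3 uint8, red, green, blue; 420x560 float32, m along the optical axis (not along the pixel's ray), 0 where there is no reading.
- r.camera_params(name): a dict with "fx", "fy", "cx", "cy" (pixels), "world_from_camera" (4x4, takes a point from camera to world coordinates). Camera axes: x right, y up, looking along -z (the intrinsics and any distortion apply to the point x, -y, -z); pixel columns grow to the right and rows downward; lengths in m; the calibration is good to about 2 mm. The wrist camera is an equidistant fisheye: a pixel r from the principal point sees the ray r / f radians off the axis. A picture is of the moment at which its call begins: read the wrist's pose just before it. camera_params takes no time and is no camera call; for the wrist camera it gives the pose at the moment of the call.
- r.finish_job(): hands the job in, once; it reports no verdict.
The state is a dict: "clock": time; "joint_positions": joint angles; "joint_vel": joint speeds; "joint_torque": joint torques, N m; "eef_pos": TCP position; "eef_rot": TCP orientation; "contact_force": force on the tool from outside, world axes, zero at the start; "torque": the same for the moment, N m; "gripper_width": finger opening in m.
Only numpy, scipy, OpenCV 4.12 (cv2) and the standard library are available. Lean on these libraries where they do the work, as an engineer would, in place of code of your own. Each camera call takes 0.05 s, during which the arm holds its last target. There are 200 camera calls.

TASK

Use the orange scraper block to push the three pieces of broken glass off the white reader plate into the steel catch tray along its side (no fingers on the glass), then stand the scraper back upright on its blue mat. Then take the white-capped amber bottle out of the crate, carry it over the yellow-topped guard without touching the guard, and hold it upright and still, centred over the round dark window of the reader with its underside about 15 mm above the plate, never touching the reader. Finish while still holding it there; leave the other bottles and the beaker where they are.

Things in the scene. Friction and masses are not known exactly. Their poses are not given: they have to be found in the camera images.
- reader: fixed contactless bottle reader: grey block with a white top plate 160 x 160 mm, plate top 40 mm above the bench. Origin: centre of its underside, on the bench; z up. A steel catch tray is joined to its +y side: in the reader's frame the tray is open from y = 80 to 155 mm, x from -80 to 80 mm, floor at z = 6 mm, outer walls 26 mm high (lower than the plate). No lip between plate and tray; plate edges are at x, y = +-80 mm
- reader_ring (a point): centre of the reader's round window (black disc 52 mm across in a blue ring 64 mm across), flush with the plate's top surface, at the plate's centre
- tray_middle (a point): middle of the catch tray's floor, 117.5 mm along the reader's +y from its centre
- mat: blue parking mat, fixed on the bench, 190 (its x) x 90 (its y) x 3 mm; origin at the centre of its underside. The scraper starts on it standing upright
- scraper_center (a point): centre of the orange scraper block with a black rubber foot, half-way up its 70 mm height. It is 26 mm thick all over (along its y); along its x the lower 32 mm are 140 mm long and the upper 38 mm are a grip 70 mm long, both centred. z up. About 150 g. Its underside is 35 mm below this point
- shard1_center (a point): centre of a loose piece of broken amber glass, flat, about 26 mm across and 10 mm thick, about 11 g; it starts lying somewhere on the white plate, within about 45 mm of the plate's centre in x and in y
- shard2_center (a point): centre of a loose piece of broken amber glass, flat, about 26 mm across and 10 mm thick, about 11 g; it starts lying somewhere on the white plate, within about 45 mm of the plate's centre in x and in y
- shard3_center (a point): centre of a loose piece of broken amber glass, flat, about 26 mm across and 10 mm thick, about 11 g; it starts lying somewhere on the white plate, within about 45 mm of the plate's centre in x and in y
- bottle_center (a point): centre, half-way up, of the amber bottle with the WHITE cap: 105 mm tall, so its underside is 52.5 mm below this point; round body 46 mm in diameter from the underside to 68 mm up, then a shoulder, and a cap 32 mm in diameter and 22 mm tall at the top; z up; about 100 to 190 g. It starts standing in any of the three places in the crate
- bottle_red_center (a point): the same point of the bystander bottle with the red cap, same size
- bottle_black_center (a point): the same point of the bystander bottle with the black cap, same size
- crate: fixed blue open crate, 340 (its x) x 100 (its y) x 30 mm high, wall and floor 5 mm; origin at the centre of its underside. The three bottles stand in it in one row along its x, about 105 mm apart, the ends of the row free for fingers
- guard: fixed clear splash guard with a yellow top edge, between crate and mat: 340 mm long along its x, 12 mm thick at the top (30 mm at its foot), 100 mm high; origin at the centre of its underside
- beaker: loose glass beaker, a bystander: 64 mm in diameter, 85 mm tall; origin at the centre of its underside

How it is judged:
On the way, in this order (a step that is already met when the one before it is completed fails the run):
1. all three glass pieces lie in the catch tray (y of shard1_center in the frame of reader between 0.08 and 0.157 m and x of shard1_center in the frame of reader between -0.085 and 0.085 m and z of each of shard1_center, shard2_center, shard3_center in the frame of reader below 0.033 m and y of shard2_center in the frame of reader between 0.08 and 0.157 m and x of shard2_center in the frame of reader between -0.085 and 0.085 m and y of shard3_center in the frame of reader between 0.08 and 0.157 m and x of shard3_center in the frame of reader between -0.085 and 0.085 m), for 0.2 s.
2. the scraper stands on the blue mat again, let go (horizontal distance between scraper_center and mat below 0.045 m and height (world z) of scraper_center below 0.045 m and angle between scraper_center's own z axis and vertical below 0.15 rad and contact force between scraper and the fingers below 0.1 N), for 0.2 s.
3. the white-capped bottle passes over the guard (y of bottle_center in the frame of guard between -0.05 and 0.05 m and x of bottle_center in the frame of guard between -0.17 and 0.17 m and height (world z) of bottle_center above 0.15 m), for 0.04 s.
At the end, for the whole second after the job is handed in: Glass in the tray; scraper upright on the mat (centres within 45 mm), released; white-capped bottle held by the fingers, still, upright within 0.12 rad, axis within 12 mm of the window's centre, underside 5 to 28 mm above the plate, not touching the reader (all of step 1 and all of step 2 and horizontal distance between bottle_center and reader_ring below 0.012 m and z of bottle_center in the frame of reader between 0.0975 and 0.1205 m and angle between bottle_center's own z axis and vertical below 0.12 rad and linear speed of bottle below 0.02 m/s and contact force between bottle and the fingers above 0.5 N and contact force between bottle and reader below 0.1 N); the arm keeps its last pose, push and grip.
It fails at once if the fingers or arm touch the broken glass (contact force between any of shard1, shard2, shard3 and the fingers above 0.3 N or contact force between any of shard1, shard2, shard3 and the arm above 0.3 N).
It fails at once if the bottle touches the reader (contact force between bottle and reader above 0.3 N).
It fails at once if the guard is struck (contact force between guard and anything else above 2 N).
It fails at once if another bottle or the beaker is moved (distance of any of bottle_red_center, bottle_black_center, beaker from where it was at the start of the episode above 0.02 m).
It also fails if it takes over 61 s, if anything falls off the work surface, if the arm or the gripper's body presses on something with over 40 N, if the wrist force passes 120 N, or if a joint passes its speed limit or range.

## Working session

There is one attempt and no reset: what is moved stays moved. The work goes in short steps, Python scripts to look and compute and a shell command to move; the robot and the scene stay as the last step left them, time stands still between calls to the robot, and variables do not carry over. Pictures are saved under pics/ and viewed, about 8 in all and at most 12, crops included, and the job is handed in when it is done.

```bash
mkdir -p pics; python3 - <<'E'
from cell import r
import cv2,numpy as np
s=r.observe();print({k:np.round(v,3).tolist() for k,v in s.items()})
for n in ("scene","side"):
    p,d=r.snapshot(n);cv2.imwrite(f"pics/{n}0.png",p[:,:,::-1]);np.savez(f"{n}0.npz",p=p,d=d)
    c=r.camera_params(n);print(n,{k:np.round(v,4).tolist() for k,v in c.items()})
E
```

```text
{'clock': 0.0, 'joint_positions': [-1.279, 0.494, 1.346, 0.0, 1.303, -0.096], 'joint_vel': [-0.001, 0.001, 0.0, -0.001, -0.0, 0.001], 'joint_torque': [0.001, -87.881, -38.185, 0.071, 0.053, -0.0], 'eef_pos': [0.236, -0.578, 0.238], 'eef_rot': [[-0.926, -0.0, 0.378], [-0.378, 0.001, -0.926], [-0.0, -1.0, -0.001]], 'contact_force': [-0.042, 0.409, 0.574], 'torque': [-0.022, -0.04, 0.007], 'gripper_width': 0.091}
scene {'fx': 476.7341, 'fy': 476.7341, 'cx': 292.2042, 'cy': 207.029, 'world_from_camera': [[0.0038, -0.7442, 0.668, 1.3502], [0.9998, 0.0144, 0.0103, 0.046], [-0.0173, 0.6678, 0.7441, 0.9361], [0.0, 0.0, 0.0, 1.0]]}
side {'fx': 527.4862, 'fy': 527.4862, 'cx': 274.3704, 'cy': 206.987, 'world_from_camera': [[-0.9115, 0.3234, -0.2541, 0.2707], [-0.4112, -0.6983, 0.586, 0.6691], [0.012, 0.6386, 0.7695, 0.9142], [0.0, 0.0, 0.0, 1.0]]}
```

View pics/scene0.png

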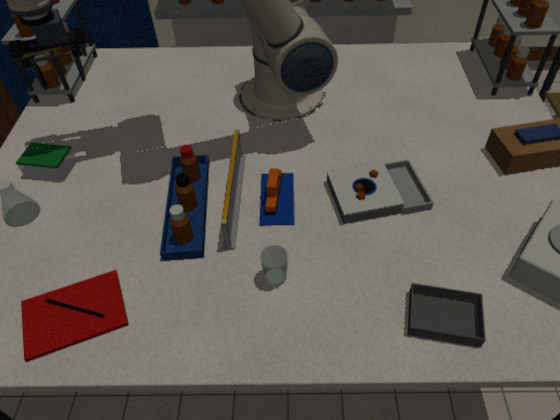

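View pics/side0.png

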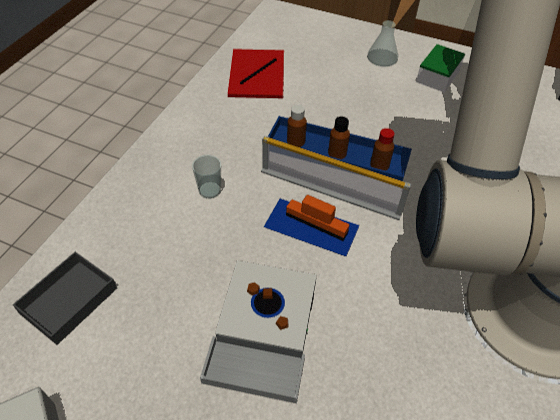

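The scene view shows, left to right: the crate (187,205) with the white cap nearest (178,212), the guard (232,190), the scraper on its mat (275,195), the reader (365,190) with shards around the window, and the tray (408,187). The beaker is at (274,265). The side view agrees, with shards at (253,288), (267,296) and (282,323).

```bash
cat > h.py <<'E'
from cell import r
import cv2,numpy as np
def cloud(d,c):
    v,u=np.indices(d.shape); X=np.stack([(u-c['cx'])/c['fx']*d,-(v-c['cy'])/c['fy']*d,-d],-1)
    T=c['world_from_camera']; return X@T[:3,:3].T+T[:3,3]
def ray(n,u,v,z,c=None):
    c=c or r.camera_params(n);T=np.array(c['world_from_camera'])
    k=T[:3,:3]@np.array([(u-c['cx'])/c['fx'],-(v-c['cy'])/c['fy'],-1]); o=T[:3,3]
    return o+k*(z-o[2])/k[2]
def rect(P):
    (c,s,a)=cv2.minAreaRect((P[:,:2]*1000).astype(np.float32)); return np.round(c,1),np.round(s,1),round(a,1)
def big(m,ero=0):
    n,l,st,_=cv2.connectedComponentsWithStats(m.astype(np.uint8)); 
    return l==1+np.argmax(st[1:,4])
E
python3 - <<'E'
from h import *
for n in ("scene","side"):
    f=np.load(n+"0.npz");p=f['p'].astype(int);d=f['d'];c=r.camera_params(n);c['world_from_camera']=np.array(c['world_from_camera'])
    W=cloud(d,c);R,G,B=p[...,0],p[...,1],p[...,2];x,y,z=W[...,0],W[...,1],W[...,2]
    hsv=cv2.cvtColor(f['p'],cv2.COLOR_RGB2HSV);H,S,V=[hsv[...,i].astype(int) for i in range(3)]
    area=(x>.3)&(x<.9)&(y>-.5)&(y<.6)&(d>0)
    print(n,"bench z",np.median(z[area&(S<40)&(abs(z)<.02)]))
    blue=(H>100)&(H<130)&(S>120)&area
    mat=big(blue&(z<.012)&(y>-.13));print("mat",rect(W[mat]))
    cr=big(blue&(z>.02)&(z<.045)&(y<-.1));print("crate top",rect(W[cr]),np.median(z[cr]))
    rd=big(area&(z>.033)&(z<.047)&(y>.05)&(S<60));print("plate",rect(W[rd]),np.median(z[rd]))
    ye=big((H>18)&(H<32)&(S>120)&(V>80)&area);print("guard top",rect(W[ye]),np.median(z[ye]))
    og=(H<16)&(S>140)&area
    sc=og&(abs(y)<.13)&(y>-.12)&(x>.35)&(z>.01);g=sc&(z>.064);l=sc&(z>.026)&(z<.037)
    print("scr top",rect(W[g]),np.median(z[g]),"low",rect(W[l]))
    sh=og&(y>.09)&(z>.035)
    k,L,st,ce=cv2.connectedComponentsWithStats(sh.astype(np.uint8))
    for i in range(1,k):
        if st[i,4]>10: print("shard",ce[i].round(1),st[i,4],ray(n,*ce[i],.047,c).round(4),W[L==i].mean(0).round(4))
    ring=big(blue&(y>.09)&(z>.03));print("ring",rect(W[ring]))
    cap=area&(y<-.1)&(z>.098)&(z<.115)
    k,L,st,ce=cv2.connectedComponentsWithStats(cap.astype(np.uint8))
    for i in range(1,k):
        if st[i,4]>15: print("cap",ce[i].round(1),st[i,4],W[L==i].mean(0).round(4),rect(W[L==i]),p[L==i].mean(0).round())
E
```

```text
scene bench z -0.0010917375164191112
mat (array([478.2,  -9. ]), array([190.2,  87.6]), 1.2)
crate top (array([ 505.7, -243.8]), array([342.7, 101.3]), 4.3) 0.02786990119627214
plate (array([476.2, 222.4]), array([167.2, 161.9]), 12.0) 0.03863134140736357
guard top (array([ 472. , -133.1]), array([ 34.7, 324.8]), 89.1) 0.0988002321916881
scr top (array([471.9, -16.1]), array([26.1, 71.8]), 84.7) 0.07121473869787964 low (array([470.8, -16.1]), array([ 27.1, 141.8]), 83.7)
shard [373.1 173.4] 37 [0.4358 0.2497 0.047 ] [0.4363 0.2495 0.0475]
shard [359.7 190.3] 116 [0.4976 0.2081 0.047 ] [0.4965 0.2083 0.046 ]
ring (array([472.8, 222.4]), array([60.4, 55. ]), 68.2)
cap [229.8 178.8] 297 [ 0.4965 -0.1211  0.0996] (array([ 477.9, -120.8]), array([ 12.4, 338.8]), 89.2) [107.  82.  23.]
cap [186.1 150.3] 110 [ 0.4    -0.2439  0.1072] (array([ 396.5, -245.6]), array([33.8, 29.8]), 39.0) [84. 13. 12.]
cap [181.7 178.6] 127 [ 0.5061 -0.2394  0.1072] (array([ 504.2, -240.1]), array([31.7, 30.8]), 38.0) [8. 8. 8.]
cap [176.5 211.1] 148 [ 0.6136 -0.2353  0.1072] (array([ 611.4, -236.2]), array([3
[... 544 characters left out ...]
2084 0.047 ] [0.5111 0.2103 0.0505]
shard [267.2 293.6] 95 [0.4824 0.2072 0.047 ] [0.4818 0.2085 0.0494]
shard [282.  322.5] 111 [0.433  0.2504 0.047 ] [0.4324 0.252  0.0504]
ring (array([475.7, 220.4]), array([62.4, 61.1]), 76.7)
cap [297.4 110.2] 149 [ 0.6087 -0.2349  0.1093] (array([ 609.7, -238.9]), array([32.5, 33.2]), 56.3) [145. 143. 134.]
cap [341.3 122.1] 153 [ 0.5013 -0.2386  0.1097] (array([ 502.3, -242. ]), array([31.4, 31.5]), 40.7) [19. 18. 17.]
cap [386.3 134.3] 156 [ 0.3956 -0.2431  0.1094] (array([ 396. , -246.6]), array([31.3, 31.8]), 0.8) [117.  19.  17.]
cap [336.9 161.7] 782 [ 0.4709 -0.1222  0.1018] (array([ 477.2, -123.4]), array([ 17.1, 339.8]), 89.3) [139. 104.  30.]
```

All sizes and heights match the spec. Estimates:

| Item | Position (m) | Orientation |
|---|---|---|
| Scraper | (.470, -.016) | long axis -5.8° |
| Mat | (.477, -.009) | |
| Reader | (.4755, .221) | 12.3° |
| White-capped bottle | (.6105, -.2375) | |
| Guard | y ≈ -.122 | |

Next I move above the scraper.

```bash
cat > go.py <<'E'
import sys
from h import *
# go.py x y z yawdeg(of tool z axis): prints shift in present tool axes, then twist
t=np.array([float(a) for a in sys.argv[1:4]]);s=r.observe();R=np.array(s['eef_rot'])
yaw=np.degrees(np.arctan2(R[1,2],R[0,2]));dy=(float(sys.argv[4])-yaw+180)%360-180
print("clk",round(s['clock'],2),"pos",np.round(s['eef_pos'],4),"yaw",round(yaw,2),"w",round(s['gripper_width'],4),"F",np.round(s['contact_force'],1),"tilt",np.round(R[2],3))
d=R.T@(t-np.array(s['eef_pos']));dy=np.radians(dy)
print("shift tool",d.round(4),"twist",round(-dy,4),"q",np.round(s['joint_positions'],2))
E
python3 -m crank '[{"jaw":-1,"x":-0.033,"y":0,"z":-0.033,"twist":0},{"jaw":-1,"x":-0.033,"y":0,"z":-0.033,"twist":0},{"jaw":-1,"x":-0.033,"y":0,"z":-0.033,"twist":0},{"jaw":-1,"x":-0.033,"y":0,"z":-0.033,"twist":0},{"jaw":-1,"x":-0.033,"y":0,"z":-0.033,"twist":0},{"jaw":-1,"x":-0.033,"y":0,"z":-0.033,"twist":0},{"jaw":-1,"x":-0.033,"y":0,"z":-0.033,"twist":0},{"jaw":-1,"x":-0.033,"y":0,"z":-0.033,"twist":0}]'
python3 -m crank '[{"jaw":-1,"x":-0.033,"y":0,"z":-0.033,"twist":0},{"jaw":-1,"x":-0.033,"y":0,"z":-0.033,"twist":0},{"jaw":-1,"x":-0.033,"y":0,"z":-0.033,"twist":0},{"jaw":-1,"x":-0.033,"y":0,"z":-0.033,"twist":0},{"jaw":-1,"x":0,"y":0,"z":0,"twist":0.122},{"jaw":-1,"x":0,"y":0,"z":0,"twist":0.122},{"jaw":-1,"x":0,"y":0,"z":0,"twist":0.122},{"jaw":-1,"x":0,"y":0,"z":0,"twist":0.122}]'
python3 go.py .470 -.016 .16 -95.8
```

```text
clock: 0.9
eef_pos: [0.3811, -0.2326, 0.2389]
eef_rot: [[-0.926, -0.0, 0.378], [-0.378, 0.0, -0.926], [-0.0, -1.0, -0.0]]
contact_force: [1.1, -1.2, -0.3]
gripper_width: 0.0911
clock: 1.7
eef_pos: [0.4531, -0.062, 0.2387]
eef_rot: [[-0.995, -0.0, -0.105], [0.105, 0.0, -0.995], [0.0, -1.0, -0.0]]
contact_force: [0.7, 0.6, -0.3]
gripper_width: 0.0913
clk 1.7 pos [ 0.4531 -0.062   0.2387] yaw -96.0 w 0.0913 F [ 0.7  0.6 -0.3] tilt [ 0. -1. -0.]
shift tool [-0.0121  0.0787 -0.0475] twist -0.0035 q [-0.27  0.26  1.74 -0.    1.14  1.41]
```

```bash
python3 -m crank '[{"jaw":-1,"x":-0.012,"y":0,"z":-0.0475,"twist":0},{"jaw":-1,"x":0,"y":0.04,"z":0,"twist":0},{"jaw":-1,"x":0,"y":0.04,"z":0,"twist":0},{"jaw":-1,"x":0,"y":0.04,"z":0,"twist":0},{"jaw":-1,"x":0,"y":0.03,"z":0,"twist":0},{"jaw":-1,"x":0,"y":0.015,"z":0,"twist":0},{"jaw":-1,"x":0,"y":0,"z":0,"twist":0}]'
python3 go.py .470 -.016 .065 -95.8
python3 - <<'E'
from h import *
p,d=r.snapshot("side");cv2.imwrite("pics/side1.png",cv2.resize(p[130:410,180:420,::-1],None,fx=2,fy=2))
E
```

```text
clock: 2.4
eef_pos: [0.4686, -0.016, 0.0721]
eef_rot: [[-0.995, -0.004, -0.1], [0.1, 0.001, -0.995], [0.004, -1.0, -0.0]]
contact_force: [0.5, 0.1, 1.1]
gripper_width: 0.091
clk 2.4 pos [ 0.4686 -0.016   0.0721] yaw -95.74 w 0.091 F [0.5 0.1 1.1] tilt [ 0.004 -1.    -0.   ]
shift tool [-0.0015  0.0071 -0.0001] twist 0.001 q [-0.16  0.54  1.9   0.    0.71  1.51]
```

View pics/side1.png

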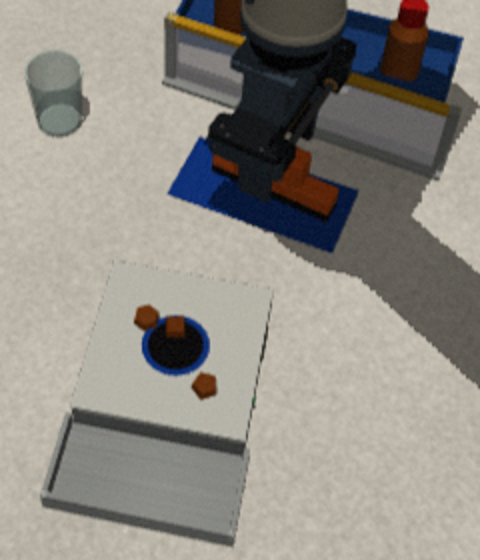

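The fingers straddle the scraper's grip and are clear of everything else. I'll lower 6 mm, close and lift.

```bash
python3 -m crank '[{"jaw":-1,"x":-0.001,"y":0.006,"z":0,"twist":0},{"jaw":1,"x":0,"y":0,"z":0,"twist":0},{"jaw":1,"x":0,"y":0,"z":0,"twist":0},{"jaw":1,"x":0,"y":0,"z":0,"twist":0},{"jaw":1,"x":0,"y":0,"z":0,"twist":0},{"jaw":1,"x":0,"y":0,"z":0,"twist":0},{"jaw":1,"x":0,"y":0,"z":0,"twist":0},{"jaw":1,"x":0,"y":0,"z":0,"twist":0}]'
python3 go.py .470 -.016 .065 -95.8
```

```text
clock: 3.25
eef_pos: [0.4709, -0.0163, 0.0679]
eef_rot: [[-0.995, -0.0, -0.1], [0.1, 0.0, -0.995], [0.0, -1.0, -0.0]]
contact_force: [-0.3, -0.0, 0.1]
gripper_width: 0.0379
clk 3.25 pos [ 0.4709 -0.0163  0.0679] yaw -95.74 w 0.0379 F [-0.3 -0.   0.1] tilt [ 0. -1. -0.]
shift tool [ 0.0009  0.0029 -0.0002] twist 0.001 q [-0.16  0.55  1.9   0.    0.7   1.51]
```

```bash
python3 -m crank '[{"jaw":1,"x":0,"y":0,"z":0,"twist":0},{"jaw":1,"x":0,"y":0,"z":0,"twist":0},{"jaw":1,"x":0,"y":0,"z":0,"twist":0},{"jaw":1,"x":0,"y":0,"z":0,"twist":0},{"jaw":1,"x":0,"y":0,"z":0,"twist":0}]'
python3 go.py .470 -.016 .168 -95.8
python3 -m crank '[{"jaw":1,"x":0,"y":-0.02,"z":0,"twist":0},{"jaw":1,"x":0,"y":-0.04,"z":0,"twist":0},{"jaw":1,"x":0,"y":-0.04,"z":0,"twist":0},{"jaw":1,"x":0,"y":0,"z":0,"twist":0}]'
python3 go.py .4885 .161 .168 -77.7
```

```text
clock: 3.75
eef_pos: [0.4709, -0.0163, 0.0679]
eef_rot: [[-0.995, -0.0, -0.1], [0.1, 0.0, -0.995], [0.0, -1.0, -0.0]]
contact_force: [0.1, 1.0, -1.6]
gripper_width: 0.0259
clk 3.75 pos [ 0.4709 -0.0163  0.0679] yaw -95.74 w 0.0259 F [ 0.1  1.  -1.6] tilt [ 0. -1. -0.]
shift tool [ 0.0009 -0.1001 -0.0002] twist 0.001 q [-0.16  0.55  1.9   0.    0.7   1.51]
clock: 4.15
eef_pos: [0.473, -0.0166, 0.1721]
eef_rot: [[-0.995, 0.007, -0.1], [0.1, -0.001, -0.995], [-0.007, -1.0, 0.0]]
contact_force: [-0.4, 0.2, -2.2]
gripper_width: 0.0261
clk 4.15 pos [ 0.473  -0.0166  0.1721] yaw -95.74 w 0.0261 F [-0.4  0.2 -2.2] tilt [-0.007 -1.     0.   ]
shift tool [ 0.0024  0.004  -0.1782] twist -0.3148 q [-0.16  0.37  1.8   0.    0.97  1.51]
```

```bash
python3 -m crank '[{"jaw":1,"x":0.001,"y":0,"z":-0.025,"twist":-0.06},{"jaw":1,"x":0,"y":0,"z":0,"twist":-0.1},{"jaw":1,"x":0,"y":0,"z":0,"twist":-0.1},{"jaw":1,"x":0,"y":0,"z":0,"twist":-0.055},{"jaw":1,"x":0,"y":0,"z":0,"twist":0}]'
python3 go.py .4887 .1604 .168 -77.7
```

```text
clock: 4.65
eef_pos: [0.472, 0.0088, 0.1674]
eef_rot: [[-0.977, -0.001, 0.214], [-0.214, 0.0, -0.977], [0.001, -1.0, -0.0]]
contact_force: [-0.6, -1.0, -1.2]
gripper_width: 0.0261
clk 4.65 pos [0.472  0.0088 0.1674] yaw -77.63 w 0.0261 F [-0.6 -1.  -1.2] tilt [ 0.001 -1.    -0.   ]
shift tool [-0.0488 -0.0006 -0.1445] twist 0.0012 q [-0.11  0.38  1.8   0.    0.96  1.25]
```

```bash
python3 -m crank '[{"jaw":1,"x":-0.012,"y":0,"z":-0.036,"twist":0},{"jaw":1,"x":-0.012,"y":0,"z":-0.036,"twist":0},{"jaw":1,"x":-0.012,"y":0,"z":-0.036,"twist":0},{"jaw":1,"x":-0.012,"y":0,"z":-0.036,"twist":0},{"jaw":1,"x":0,"y":0,"z":0,"twist":0},{"jaw":1,"x":0,"y":0,"z":0,"twist":0}]'
python3 go.py .4887 .1604 .1065 -77.7
python3 - <<'E'
from h import *
p,d=r.snapshot("side");cv2.imwrite("pics/side2.png",cv2.resize(p[200:410,180:380,::-1],None,fx=2.5,fy=2.5))
c=r.camera_params("side");c['world_from_camera']=np.array(c['world_from_camera']);W=cloud(d,c)
hsv=cv2.cvtColor(p,cv2.COLOR_RGB2HSV)
og=(hsv[...,0]<16)&(hsv[...,1]>140)&(W[...,1]>.08)&(W[...,2]>.08)&(W[...,2]<.3)&(W[...,0]>.3)
print(rect(W[og]),W[og][:,2].min(),W[og][:,2].max())
E
```

```text
clock: 5.25
eef_pos: [0.4882, 0.1601, 0.1674]
eef_rot: [[-0.977, -0.001, 0.213], [-0.213, -0.0, -0.977], [0.001, -1.0, 0.0]]
contact_force: [0.1, -0.4, -1.7]
gripper_width: 0.0261
clk 5.25 pos [0.4882 0.1601 0.1674] yaw -77.68 w 0.0261 F [ 0.1 -0.4 -1.7] tilt [ 0.001 -1.     0.   ]
shift tool [-0.0006  0.0609 -0.0002] twist 0.0004 q [ 0.2   0.43  1.7  -0.    1.01  1.56]
(array([477. , 191.8]), array([139. ,  92.3]), 15.0) 0.1068073828085987 0.26664333849812794
```

View pics/side2.png

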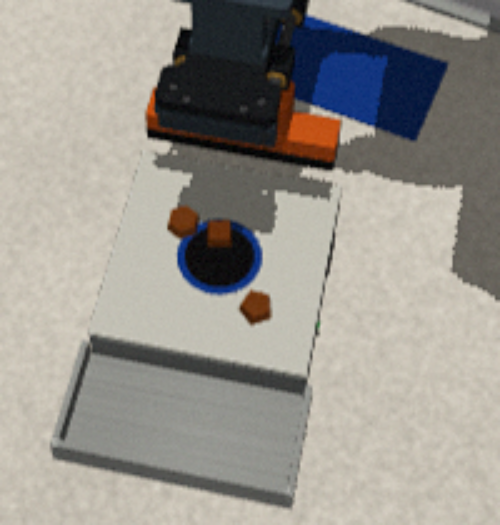

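The scraper is parallel to the reader and behind all the shards (at 183,221; 219,234; 256,307 in the crop). I'll lower it to about 1.5 mm above the plate and push.

```bash
python3 -m crank '[{"jaw":1,"x":0,"y":0.025,"z":0,"twist":0},{"jaw":1,"x":0,"y":0.02,"z":0,"twist":0},{"jaw":1,"x":0,"y":0.01,"z":0,"twist":0},{"jaw":1,"x":0,"y":0.006,"z":0,"twist":0},{"jaw":1,"x":0,"y":0,"z":0,"twist":0}]'
python3 go.py .4887 .1604 .1064 -77.7
```

```text
clock: 5.8
eef_pos: [0.4885, 0.1591, 0.1066]
eef_rot: [[-0.977, -0.001, 0.212], [-0.212, -0.0, -0.977], [0.001, -1.0, 0.0]]
contact_force: [0.7, 0.1, -0.9]
gripper_width: 0.0256
clk 5.8 pos [0.4885 0.1591 0.1066] yaw -77.75 w 0.0256 F [ 0.7  0.1 -0.9] tilt [ 0.001 -1.     0.   ]
shift tool [-0.0005  0.0002 -0.0013] twist -0.0009 q [ 0.2   0.52  1.76 -0.    0.86  1.56]
```

```bash
python3 -m crank '[{"jaw":1,"x":0,"y":0,"z":-0.005,"twist":0},{"jaw":1,"x":0,"y":0,"z":-0.008,"twist":0},{"jaw":1,"x":0,"y":0,"z":-0.008,"twist":0},{"jaw":1,"x":0,"y":0,"z":-0.008,"twist":0},{"jaw":1,"x":0,"y":0,"z":-0.008,"twist":0},{"jaw":1,"x":0,"y":0,"z":-0.008,"twist":0},{"jaw":1,"x":0,"y":0,"z":-0.008,"twist":0},{"jaw":1,"x":0,"y":0,"z":-0.008,"twist":0}]'
python3 -m crank '[{"jaw":1,"x":0,"y":0,"z":-0.008,"twist":0},{"jaw":1,"x":0,"y":0,"z":-0.008,"twist":0},{"jaw":1,"x":0,"y":0,"z":-0.006,"twist":0},{"jaw":1,"x":0,"y":0,"z":0,"twist":0}]'
python3 go.py .4595 .2943 .1064 -77.7
python3 - <<'E'
from h import *
p,d=r.snapshot("side");cv2.imwrite("pics/side3.png",cv2.resize(p[200:410,180:380,::-1],None,fx=2.5,fy=2.5))
E
```

```text
clock: 6.6
eef_pos: [0.4754, 0.2199, 0.1069]
eef_rot: [[-0.977, -0.0, 0.213], [-0.213, -0.0, -0.977], [0.0, -1.0, 0.0]]
contact_force: [1.0, 0.2, -0.6]
gripper_width: 0.0256
clock: 7.0
eef_pos: [0.4707, 0.2414, 0.1069]
eef_rot: [[-0.977, -0.0, 0.214], [-0.214, 0.0, -0.977], [0.0, -1.0, -0.0]]
contact_force: [-0.2, -1.2, -1.6]
gripper_width: 0.0259
clk 7.0 pos [0.4707 0.2414 0.1069] yaw -77.66 w 0.0259 F [-0.2 -1.2 -1.6] tilt [ 0. -1. -0.]
shift tool [-0.0004  0.0005 -0.0541] twist 0.0008 q [0.36 0.53 1.73 0.   0.88 1.72]
```

View pics/side3.png

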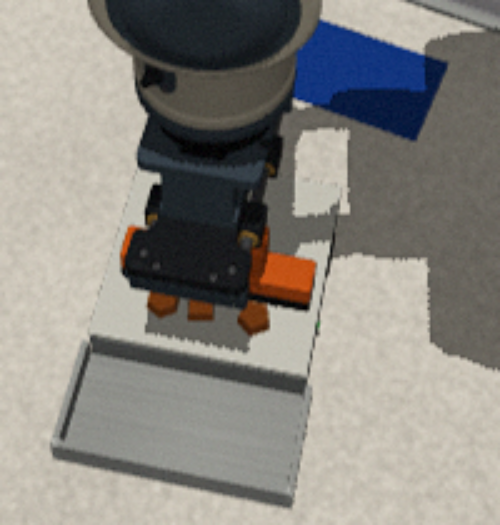

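All three pieces ride in front of the blade (162,303; 202,310; 254,317 in the crop). I'll continue to the edge.

```bash
python3 -m crank '[{"jaw":1,"x":0,"y":0,"z":-0.006,"twist":0},{"jaw":1,"x":0,"y":0,"z":-0.008,"twist":0},{"jaw":1,"x":0,"y":0,"z":-0.008,"twist":0},{"jaw":1,"x":0,"y":0,"z":-0.008,"twist":0},{"jaw":1,"x":0,"y":0,"z":-0.008,"twist":0},{"jaw":1,"x":0,"y":0,"z":-0.008,"twist":0},{"jaw":1,"x":0,"y":0,"z":-0.008,"twist":0},{"jaw":1,"x":0,"y":0,"z":-0.006,"twist":0}]'
python3 -m crank '[{"jaw":1,"x":0,"y":0,"z":0,"twist":0},{"jaw":1,"x":0,"y":0,"z":0,"twist":0}]'
python3 go.py .4595 .2943 .1064 -77.7
python3 - <<'E'
from h import *
p,d=r.snapshot("side");cv2.imwrite("pics/side4.png",cv2.resize(p[200:410,180:380,::-1],None,fx=2.5,fy=2.5))
E
```

```text
clock: 7.85
eef_pos: [0.4579, 0.3001, 0.1069]
eef_rot: [[-0.977, -0.0, 0.213], [-0.213, 0.0, -0.977], [0.0, -1.0, -0.0]]
contact_force: [0.2, -0.0, -1.3]
gripper_width: 0.0256
clock: 8.05
eef_pos: [0.458, 0.2993, 0.1069]
eef_rot: [[-0.977, -0.0, 0.214], [-0.214, -0.0, -0.977], [0.0, -1.0, 0.0]]
contact_force: [0.1, 0.7, -1.7]
gripper_width: 0.026
clk 8.05 pos [0.458  0.2993 0.1069] yaw -77.67 w 0.026 F [ 0.1  0.7 -1.7] tilt [ 0. -1.  0.]
shift tool [-0.0004  0.0005  0.0052] twist 0.0005 q [ 0.47  0.55  1.68 -0.    0.91  1.83]
```

View pics/side4.png

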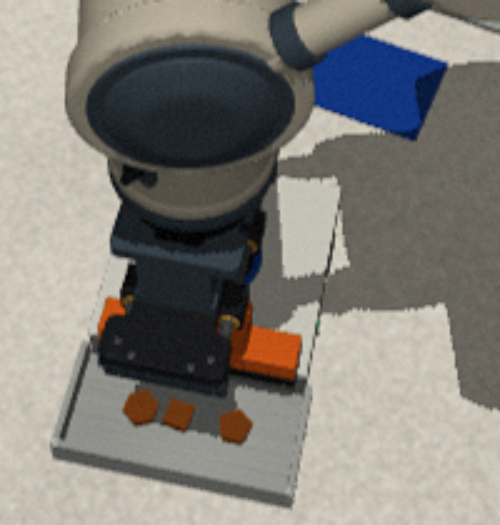

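All three pieces are in the tray (141,408; 179,415; 237,427). I'll confirm with depth once the arm lifts, then return the scraper.

```bash
python3 -m crank '[{"jaw":1,"x":0,"y":-0.02,"z":0.0,"twist":0},{"jaw":1,"x":0,"y":-0.04,"z":0.01,"twist":0},{"jaw":1,"x":0,"y":0,"z":0.04,"twist":0},{"jaw":1,"x":0,"y":0,"z":0.04,"twist":0},{"jaw":1,"x":0,"y":0,"z":0.04,"twist":0},{"jaw":1,"x":0,"y":0,"z":0.04,"twist":0},{"jaw":1,"x":0,"y":0,"z":0.04,"twist":0},{"jaw":1,"x":0,"y":0,"z":0,"twist":0}]'
python3 - <<'E'
from h import *
for n in ("side","scene"):
    p,d=r.snapshot(n)
    c=r.camera_params(n);c['world_from_camera']=np.array(c['world_from_camera']);W=cloud(d,c)
    hsv=cv2.cvtColor(p,cv2.COLOR_RGB2HSV)
    og=(hsv[...,0]<16)&(hsv[...,1]>140)&(W[...,1]>.19)&(W[...,2]<.07)&(W[...,0]>.3)&(W[...,0]<.65)&(W[...,1]<.45)
    k,L,st,ce=cv2.connectedComponentsWithStats(og.astype(np.uint8)); a=np.radians(12.3)
    for i in range(1,k):
        if st[i,4]>8:
            m=W[L==i].mean(0); e=m[:2]-[.4755,.221]; print(n,st[i,4],"reader xy",np.round([e@[np.cos(a),np.sin(a)],e@[-np.sin(a),np.cos(a)]],3),"z",m[2].round(4))
E
python3 go.py .4775 -.009 .15 -90
```

```text
clock: 8.9
eef_pos: [0.5038, 0.09, 0.167]
eef_rot: [[-0.978, 0.001, 0.209], [-0.209, -0.001, -0.978], [-0.0, -1.0, 0.001]]
contact_force: [-0.5, 0.9, -1.9]
gripper_width: 0.0259
side 133 reader xy [0.032 0.117] z 0.0174
side 106 reader xy [0.004 0.116] z 0.0169
side 123 reader xy [-0.036  0.116] z 0.0173
scene 43 reader xy [-0.035  0.115] z 0.0144
scene 85 reader xy [0.022 0.116] z 0.0139
clk 9.0 pos [0.5029 0.0931 0.1669] yaw -77.84 w 0.0257 F [ 0.2 -0.1 -2. ] tilt [ 0. -1. -0.]
shift tool [0.0464 0.0169 0.0944] twist 0.2123 q [0.07 0.43 1.71 0.   1.01 1.42]
```

Step 1 holds in both views. Now back to the mat.

```bash
python3 -m crank '[{"jaw":1,"x":0.015,"y":0,"z":0.031,"twist":0},{"jaw":1,"x":0.015,"y":0,"z":0.031,"twist":0},{"jaw":1,"x":0.016,"y":0,"z":0.032,"twist":0},{"jaw":1,"x":0,"y":0,"z":0,"twist":0.1},{"jaw":1,"x":0,"y":0.03,"z":0,"twist":0.11},{"jaw":1,"x":0,"y":0.03,"z":0,"twist":0},{"jaw":1,"x":0,"y":0.02,"z":0,"twist":0},{"jaw":1,"x":0,"y":0,"z":0,"twist":0}]'
python3 go.py .4775 -.009 .0684 -90
```

```text
clock: 9.8
eef_pos: [0.4765, -0.0065, 0.085]
eef_rot: [[-1.0, -0.004, 0.006], [-0.006, 0.001, -1.0], [0.004, -1.0, -0.001]]
contact_force: [-0.1, 0.8, -1.7]
gripper_width: 0.0257
clk 9.8 pos [ 0.4765 -0.0065  0.085 ] yaw -89.67 w 0.0257 F [-0.1  0.8 -1.7] tilt [ 0.004 -1.    -0.001]
shift tool [-0.0011  0.0166  0.0025] twist 0.0058 q [-0.14  0.52  1.87  0.    0.76  1.43]
```

```bash
python3 -m crank '[{"jaw":1,"x":-0.001,"y":0.008,"z":0.0025,"twist":0},{"jaw":1,"x":0,"y":0.004,"z":0,"twist":0},{"jaw":1,"x":0,"y":0.003,"z":0,"twist":0},{"jaw":1,"x":0,"y":0,"z":0,"twist":0},{"jaw":1,"x":0,"y":0,"z":0,"twist":0}]'
python3 go.py .4775 -.009 .0684 -90
```

```text
clock: 10.3
eef_pos: [0.4791, -0.01, 0.0722]
eef_rot: [[-1.0, 0.0, 0.005], [-0.005, -0.0, -1.0], [-0.0, -1.0, 0.0]]
contact_force: [0.4, -0.6, -0.4]
gripper_width: 0.0256
clk 10.3 pos [ 0.4791 -0.01    0.0722] yaw -89.72 w 0.0256 F [ 0.4 -0.6 -0.4] tilt [-0. -1.  0.]
shift tool [ 0.0016  0.0038 -0.001 ] twist 0.0048 q [-0.15  0.55  1.87  0.    0.72  1.42]
```

```bash
python3 -m crank '[{"jaw":1,"x":0,"y":0.0035,"z":0,"twist":0},{"jaw":1,"x":0,"y":0,"z":0,"twist":0},{"jaw":1,"x":0,"y":0,"z":0,"twist":0}]'
python3 go.py .4775 -.009 .0679 -90
```

```text
clock: 10.6
eef_pos: [0.4789, -0.01, 0.0684]
eef_rot: [[-1.0, -0.0, 0.005], [-0.005, 0.0, -1.0], [0.0, -1.0, -0.0]]
contact_force: [-0.2, 0.1, -2.1]
gripper_width: 0.0258
clk 10.6 pos [ 0.4789 -0.01    0.0684] yaw -89.73 w 0.0258 F [-0.2  0.1 -2.1] tilt [ 0. -1. -0.]
shift tool [ 0.0014  0.0005 -0.001 ] twist 0.0047 q [-0.15  0.55  1.88  0.    0.71  1.42]
```

```bash
python3 -m crank '[{"jaw":-0.6,"x":0,"y":0,"z":0,"twist":0},{"jaw":-0.6,"x":0,"y":0,"z":0,"twist":0},{"jaw":-0.6,"x":0,"y":0,"z":0,"twist":0},{"jaw":-0.6,"x":0,"y":0,"z":0,"twist":0},{"jaw":-0.6,"x":0,"y":0,"z":0,"twist":0},{"jaw":-0.6,"x":0,"y":0,"z":0,"twist":0},{"jaw":-0.6,"x":0,"y":0,"z":0,"twist":0},{"jaw":-0.6,"x":0,"y":0,"z":0,"twist":0}]'
python3 -m crank '[{"jaw":-1,"x":0,"y":-0.01,"z":0,"twist":0},{"jaw":-1,"x":0,"y":-0.03,"z":0,"twist":0},{"jaw":-1,"x":0,"y":-0.04,"z":0,"twist":0},{"jaw":-1,"x":0,"y":-0.04,"z":0,"twist":0},{"jaw":-1,"x":0,"y":-0.04,"z":0,"twist":0},{"jaw":-1,"x":0,"y":0,"z":0,"twist":0}]'
python3 - <<'E'
from h import *
p,d=r.snapshot("side");n="side"
c=r.camera_params(n);c['world_from_camera']=np.array(c['world_from_camera']);W=cloud(d,c)
hsv=cv2.cvtColor(p,cv2.COLOR_RGB2HSV);x,y,z=W[...,0],W[...,1],W[...,2]
og=(hsv[...,0]<16)&(hsv[...,1]>140)&(abs(y)<.1)&(x>.35)&(x<.6)
print("top",rect(W[og&(z>.064)&(z<.09)]),z[og&(z<.09)].max(),"low",rect(W[og&(z>.026)&(z<.037)]))
cv2.imwrite("pics/side5.png",p[100:400,150:500,::-1])
f=np.load("scene0.npz")
print("beaker",ray("scene",275,278,0.0),ray("side",209,190,0.))
E
python3 go.py .6105 -.2375 .2 0;python3 go.py .6105 -.2375 .2 180
```

```text
clock: 11.4
eef_pos: [0.479, -0.01, 0.0684]
eef_rot: [[-1.0, -0.0, 0.005], [-0.005, 0.0, -1.0], [0.0, -1.0, -0.0]]
contact_force: [-0.4, -0.3, 0.5]
gripper_width: 0.0729
clock: 12.0
eef_pos: [0.4811, -0.0102, 0.2338]
eef_rot: [[-1.0, 0.008, 0.005], [-0.005, -0.001, -1.0], [-0.008, -1.0, 0.001]]
contact_force: [0.9, 0.3, -0.2]
gripper_width: 0.0912
top (array([475.7,  -9.3]), array([68.9, 26.4]), 1.7) 0.07994609202309821 low (array([476.1, -10. ]), array([139.2,  28. ]), 0.5)
beaker [ 0.73129601 -0.0079009   0.        ] [ 0.73066731 -0.01006907  0.        ]
clk 12.05 pos [ 0.4801 -0.0101  0.2314] yaw -89.72 w 0.0914 F [-0.8 -0.2 -0.7] tilt [-0.005 -1.     0.001]
shift tool [-0.1291  0.0323  0.228 ] twist -1.566 q [-0.15  0.3   1.71  0.    1.13  1.42]
clk 12.05 pos [ 0.4801 -0.0101  0.2314] yaw -89.72 w 0.0914 F [-0.8 -0.2 -0.7] tilt [-0.005 -1.     0.001]
shift tool [-0.1291  0.0323  0.228 ] twist 1.5756 q [-0.15  0.3   1.71  0.    1.13  1.42]
```

View pics/side5.png

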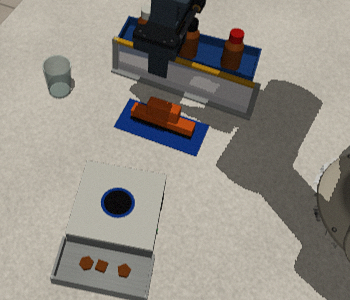

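The scraper stands upright on the mat, with its centre about 2 mm off, and the shards are in the tray. Now I twist the gripper so the jaws open along the bottle row and move over the white-capped bottle.

```bash
python3 -m crank '[{"jaw":-1,"x":0,"y":0,"z":0,"twist":-0.145},{"jaw":-1,"x":0,"y":0,"z":0,"twist":-0.145},{"jaw":-1,"x":0,"y":0,"z":0,"twist":-0.145},{"jaw":-1,"x":0,"y":0,"z":0,"twist":-0.145},{"jaw":-1,"x":0,"y":0,"z":0,"twist":-0.145},{"jaw":-1,"x":0,"y":0,"z":0,"twist":-0.145},{"jaw":-1,"x":0,"y":0,"z":0,"twist":-0.145},{"jaw":-1,"x":0,"y":0,"z":0,"twist":-0.145}]'
python3 -m crank '[{"jaw":-1,"x":0,"y":0,"z":0,"twist":-0.145},{"jaw":-1,"x":0,"y":0,"z":0,"twist":-0.145},{"jaw":-1,"x":0,"y":0,"z":0,"twist":-0.145},{"jaw":-1,"x":0,"y":0,"z":0,"twist":0}]'
python3 go.py .6105 -.2375 .2 2
```

```text
clock: 12.85
eef_pos: [0.4783, -0.0099, 0.2278]
eef_rot: [[-0.389, -0.002, 0.921], [-0.921, 0.0, -0.389], [0.0, -1.0, -0.002]]
contact_force: [0.1, 0.3, 0.5]
gripper_width: 0.091
clock: 13.25
eef_pos: [0.4783, -0.0099, 0.2279]
eef_rot: [[0.032, -0.002, 0.999], [-0.999, 0.0, 0.032], [-0.0, -1.0, -0.002]]
contact_force: [0.2, -0.5, -0.7]
gripper_width: 0.0916
clk 13.25 pos [ 0.4783 -0.0099  0.2279] yaw 1.83 w 0.0916 F [ 0.2 -0.5 -0.7] tilt [-0.    -1.    -0.002]
shift tool [0.2317 0.0276 0.1249] twist -0.003 q [-0.15  0.3   1.71  0.    1.13 -0.18]
```

```bash
python3 -m crank '[{"jaw":-1,"x":0.033,"y":0,"z":0.018,"twist":0},{"jaw":-1,"x":0.033,"y":0,"z":0.018,"twist":0},{"jaw":-1,"x":0.033,"y":0,"z":0.018,"twist":0},{"jaw":-1,"x":0.033,"y":0,"z":0.018,"twist":0},{"jaw":-1,"x":0.033,"y":0,"z":0.018,"twist":0},{"jaw":-1,"x":0.033,"y":0,"z":0.018,"twist":0},{"jaw":-1,"x":0.033,"y":0,"z":0.017,"twist":0},{"jaw":-1,"x":0,"y":0,"z":0,"twist":0}]'
python3 go.py .6105 -.2375 .14 2
```

```text
clock: 14.05
eef_pos: [0.6118, -0.241, 0.2274]
eef_rot: [[0.021, 0.0, 1.0], [-1.0, -0.001, 0.021], [0.001, -1.0, 0.0]]
contact_force: [-0.8, 0.4, -0.5]
gripper_width: 0.0914
clk 14.05 pos [ 0.6118 -0.241   0.2274] yaw 1.22 w 0.0914 F [-0.8  0.4 -0.5] tilt [ 0.001 -1.     0.   ]
shift tool [-0.0036  0.0874 -0.0012] twist -0.0136 q [-0.47  0.55  1.27 -0.    1.32 -0.49]
```

```bash
python3 -m crank '[{"jaw":-1,"x":-0.0035,"y":0.03,"z":-0.001,"twist":0},{"jaw":-1,"x":0,"y":0.04,"z":0,"twist":0},{"jaw":-1,"x":0,"y":0.02,"z":0,"twist":0},{"jaw":-1,"x":0,"y":0,"z":0,"twist":0}]'
python3 go.py .6105 -.2375 .064 2
python3 - <<'E'
from h import *
p,d=r.snapshot("side");cv2.imwrite("pics/side6.png",cv2.resize(p[50:260,220:440,::-1],None,fx=2.5,fy=2.5))
E
```

```text
clock: 14.45
eef_pos: [0.6074, -0.2324, 0.1351]
eef_rot: [[0.025, -0.006, 1.0], [-1.0, 0.003, 0.025], [-0.003, -1.0, -0.006]]
contact_force: [-0.4, -0.5, -0.5]
gripper_width: 0.0912
clk 14.45 pos [ 0.6074 -0.2324  0.1351] yaw 1.46 w 0.0912 F [-0.4 -0.5 -0.5] tilt [-0.003 -1.    -0.006]
shift tool [0.0054 0.0711 0.0034] twist -0.0095 q [-0.46  0.64  1.38  0.    1.13 -0.48]
```

View pics/side6.png

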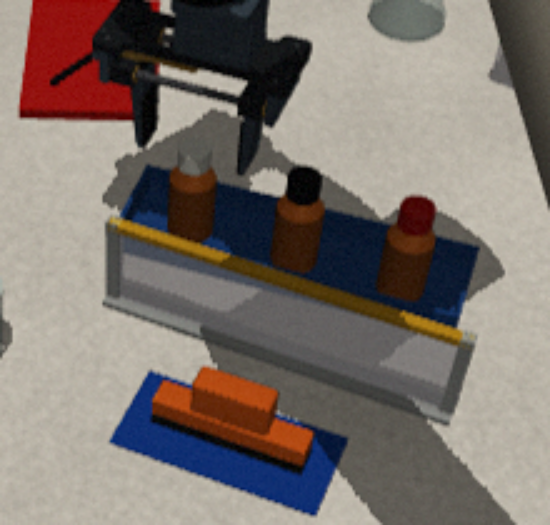

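The fingers (145,140 and 247,165) straddle the white cap (195,160) and clear the black one. I'll correct about 5 mm and descend.

```bash
python3 -m crank '[{"jaw":-1,"x":0.001,"y":0,"z":0,"twist":0},{"jaw":-1,"x":0,"y":0,"z":0,"twist":0}]'
python3 go.py .6105 -.2375 .064 2
```

```text
clock: 14.7
eef_pos: [0.6103, -0.2352, 0.14]
eef_rot: [[0.028, 0.002, 1.0], [-1.0, -0.001, 0.028], [0.001, -1.0, 0.002]]
contact_force: [-0.2, 0.2, 0.6]
gripper_width: 0.0914
clk 14.7 pos [ 0.6103 -0.2352  0.14  ] yaw 1.61 w 0.0914 F [-0.2  0.2  0.6] tilt [ 0.001 -1.     0.002]
shift tool [ 0.0022  0.076  -0.    ] twist -0.0069 q [-0.46  0.63  1.38 -0.    1.13 -0.49]
```

```bash
python3 -m crank '[{"jaw":-1,"x":0.002,"y":0.02,"z":0,"twist":0},{"jaw":-1,"x":0,"y":0.02,"z":0,"twist":0},{"jaw":-1,"x":0,"y":0.02,"z":0,"twist":0},{"jaw":-1,"x":0,"y":0.015,"z":0,"twist":0},{"jaw":-1,"x":0,"y":0,"z":0,"twist":0},{"jaw":-1,"x":0,"y":0,"z":0,"twist":0}]'
python3 go.py .6105 -.2375 .064 2
python3 -m crank '[{"jaw":1,"x":0,"y":0,"z":0,"twist":0},{"jaw":1,"x":0,"y":0,"z":0,"twist":0},{"jaw":1,"x":0,"y":0,"z":0,"twist":0},{"jaw":1,"x":0,"y":0,"z":0,"twist":0},{"jaw":1,"x":0,"y":0,"z":0,"twist":0},{"jaw":1,"x":0,"y":0,"z":0,"twist":0},{"jaw":1,"x":0,"y":0,"z":0,"twist":0},{"jaw":1,"x":0,"y":0,"z":0,"twist":0}]'
python3 -m crank '[{"jaw":1,"x":0,"y":0,"z":0,"twist":0},{"jaw":1,"x":0,"y":0,"z":0,"twist":0},{"jaw":1,"x":0,"y":0,"z":0,"twist":0}]'
python3 go.py .6105 -.2375 .064 2
```

```text
clock: 15.3
eef_pos: [0.61, -0.237, 0.0642]
eef_rot: [[0.029, 0.001, 1.0], [-1.0, -0.0, 0.029], [0.0, -1.0, 0.001]]
contact_force: [-0.3, -0.7, -0.2]
gripper_width: 0.091
clk 15.3 pos [ 0.61   -0.237   0.0642] yaw 1.65 w 0.091 F [-0.3 -0.7 -0.2] tilt [ 0.    -1.     0.001]
shift tool [0.0005 0.0002 0.0005] twist -0.0061 q [-0.46  0.73  1.43  0.    0.98 -0.49]
clock: 16.1
eef_pos: [0.6097, -0.2368, 0.0635]
eef_rot: [[0.029, 0.0, 1.0], [-1.0, -0.0, 0.029], [0.0, -1.0, 0.0]]
contact_force: [0.6, -0.4, 0.6]
gripper_width: 0.0452
clock: 16.4
eef_pos: [0.6097, -0.2368, 0.0635]
eef_rot: [[0.029, 0.0, 1.0], [-1.0, -0.0, 0.029], [0.0, -1.0, 0.0]]
contact_force: [0.5, 0.1, 1.6]
gripper_width: 0.0449
clk 16.4 pos [ 0.6097 -0.2368  0.0635] yaw 1.66 w 0.0449 F [0.5 0.1 1.6] tilt [ 0. -1.  0.]
shift tool [ 0.0007 -0.0005  0.0008] twist -0.006 q [-0.46  0.73  1.43  0.    0.98 -0.49]
```

Gripped at 45 mm. Lifting straight up.

```bash
python3 -m crank '[{"jaw":1,"x":0,"y":-0.01,"z":0,"twist":0},{"jaw":1,"x":0,"y":-0.02,"z":0,"twist":0},{"jaw":1,"x":0,"y":-0.03,"z":0,"twist":0},{"jaw":1,"x":0,"y":-0.03,"z":0,"twist":0},{"jaw":1,"x":0,"y":-0.03,"z":0,"twist":0},{"jaw":1,"x":0,"y":-0.03,"z":0,"twist":0},{"jaw":1,"x":0,"y":-0.015,"z":0,"twist":0},{"jaw":1,"x":0,"y":0,"z":0,"twist":0}]'
python3 go.py .4755 .2 .2285 2
```

```text
clock: 17.2
eef_pos: [0.6104, -0.2372, 0.2313]
eef_rot: [[0.029, 0.004, 1.0], [-1.0, -0.002, 0.029], [0.002, -1.0, 0.004]]
contact_force: [-0.6, -0.3, -2.9]
gripper_width: 0.0456
clk 17.2 pos [ 0.6104 -0.2372  0.2313] yaw 1.66 w 0.0456 F [-0.6 -0.3 -2.9] tilt [ 0.002 -1.     0.004]
shift tool [-0.441   0.0015 -0.1222] twist -0.006 q [-0.46  0.54  1.28  0.    1.32 -0.49]
```

```bash
python3 -m crank '[{"jaw":1,"x":-0.015,"y":0,"z":-0.004,"twist":0},{"jaw":1,"x":-0.03,"y":0,"z":-0.008,"twist":0},{"jaw":1,"x":-0.03,"y":0,"z":-0.008,"twist":0},{"jaw":1,"x":-0.03,"y":0,"z":-0.008,"twist":0},{"jaw":1,"x":-0.03,"y":0,"z":-0.008,"twist":0},{"jaw":1,"x":-0.03,"y":0,"z":-0.008,"twist":0},{"jaw":1,"x":-0.03,"y":0,"z":-0.008,"twist":0},{"jaw":1,"x":-0.03,"y":0,"z":-0.008,"twist":0}]'
python3 -m crank '[{"jaw":1,"x":-0.03,"y":0,"z":-0.008,"twist":0},{"jaw":1,"x":-0.03,"y":0,"z":-0.008,"twist":0},{"jaw":1,"x":-0.03,"y":0,"z":-0.008,"twist":0},{"jaw":1,"x":-0.03,"y":0,"z":-0.008,"twist":0},{"jaw":1,"x":-0.03,"y":0,"z":-0.008,"twist":0},{"jaw":1,"x":-0.03,"y":0,"z":-0.008,"twist":0},{"jaw":1,"x":-0.015,"y":0,"z":-0.008,"twist":0},{"jaw":1,"x":0,"y":0,"z":0,"twist":0}]'
python3 go.py .475 .221 .1635 2
```

```text
clock: 18.0
eef_pos: [0.5412, -0.0117, 0.2271]
eef_rot: [[0.029, -0.003, 1.0], [-1.0, 0.001, 0.029], [-0.001, -1.0, -0.003]]
contact_force: [-0.4, 0.1, -1.0]
gripper_width: 0.0451
clock: 18.8
eef_pos: [0.4789, 0.1815, 0.2272]
eef_rot: [[0.032, -0.003, 0.999], [-1.0, -0.0, 0.032], [0.0, -1.0, -0.003]]
contact_force: [0.5, -0.2, -1.4]
gripper_width: 0.0451
clk 18.8 pos [0.4789 0.1815 0.2272] yaw 1.81 w 0.0451 F [ 0.5 -0.2 -1.4] tilt [ 0.    -1.    -0.003]
shift tool [-0.0396  0.0637 -0.0025] twist -0.0033 q [0.25 0.35 1.63 0.   1.16 0.21]
```

```bash
python3 -m crank '[{"jaw":1,"x":-0.02,"y":0.01,"z":-0.0015,"twist":0},{"jaw":1,"x":-0.0195,"y":0.02,"z":-0.001,"twist":0},{"jaw":1,"x":0,"y":0.02,"z":0,"twist":0},{"jaw":1,"x":0,"y":0.013,"z":0,"twist":0},{"jaw":1,"x":0,"y":0,"z":0,"twist":0},{"jaw":1,"x":0,"y":0,"z":0,"twist":0}]'
python3 go.py .475 .221 .1135 2
python3 - <<'E'
from h import *
im=[]
for n in ("scene","side"):
    p,d=r.snapshot(n);c=r.camera_params(n);c['world_from_camera']=np.array(c['world_from_camera']);W=cloud(d,c)
    hsv=cv2.cvtColor(p,cv2.COLOR_RGB2HSV);x,y,z=W[...,0],W[...,1],W[...,2]
    near=(np.hypot(x-.475,y-.221)<.07)
    am=near&(hsv[...,0]<16)&(hsv[...,1]>140)&(z>.055)
    am=big(am);q=np.argwhere(am);P=W[am]
    print(n,"amber px",am.sum(),"z",np.percentile(P[:,2],[2,98]).round(4),"xy range",P[:,:2].min(0).round(4),P[:,:2].max(0).round(4))
    for zz in np.arange(.085,.13,.01):
        S=P[abs(P[:,2]-zz)<.004]
        if len(S)>8:  # fixed radius circle fit
            from scipy.optimize import least_squares
            s=least_squares(lambda k:np.hypot(S[:,0]-k[0],S[:,1]-k[1])-.023,[.475,.221]).x;print(zz.round(3),len(S),s.round(4))
    u,v=(q.mean(0)[::-1]).astype(int); u=np.clip(u,100,460);v=np.clip(v,100,320)
    im.append(cv2.resize(p[v-100:v+100,u-100:u+100,::-1],None,fx=2,fy=2))
cv2.imwrite("pics/b7.png",np.hstack(im))
E
```

```text
clock: 19.4
eef_pos: [0.4775, 0.2186, 0.1652]
eef_rot: [[0.029, -0.001, 1.0], [-1.0, -0.0, 0.029], [0.0, -1.0, -0.001]]
contact_force: [-0.2, 0.2, -1.0]
gripper_width: 0.0453
clk 19.4 pos [0.4775 0.2186 0.1652] yaw 1.64 w 0.0453 F [-0.2  0.2 -1. ] tilt [ 0.    -1.    -0.001]
shift tool [-0.0024  0.0517 -0.0024] twist -0.0062 q [ 0.32  0.45  1.68 -0.    1.02  0.29]
scene amber px 99 z [0.1115 0.1518] xy range [0.4789 0.1963] [0.5099 0.2351]
0.115 31 [0.477  0.2194]
0.125 29 [0.4772 0.2187]
side amber px 639 z [0.1129 0.1861] xy range [0.456  0.2176] [0.5013 0.241 ]
0.115 50 [0.4782 0.2159]
0.125 59 [0.4781 0.2158]
```

View pics/b7.png

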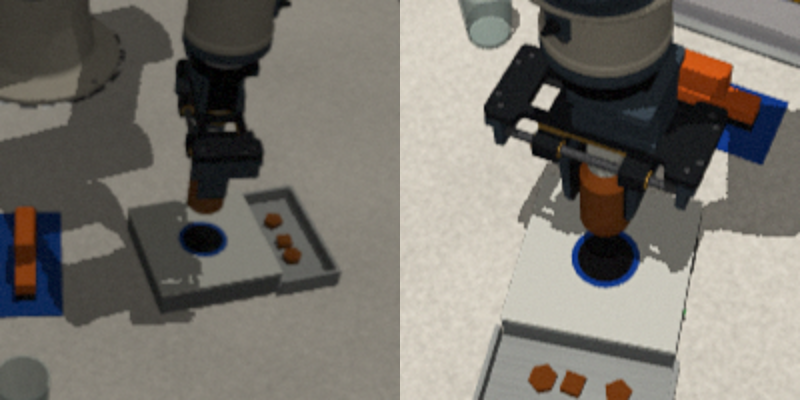

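The bottle is held upright above the window with the shards in the tray. Both views say shift about -2 mm in x and +4 mm in y, then lower about 51 mm, slowly.

```bash
python3 -m crank '[{"jaw":1,"x":-0.004,"y":0.01,"z":-0.002,"twist":0},{"jaw":1,"x":0,"y":0.01,"z":0,"twist":0},{"jaw":1,"x":0,"y":0.01,"z":0,"twist":0},{"jaw":1,"x":0,"y":0.008,"z":0,"twist":0},{"jaw":1,"x":0,"y":0.006,"z":0,"twist":0},{"jaw":1,"x":0,"y":0.004,"z":0,"twist":0},{"jaw":1,"x":0,"y":0,"z":0,"twist":0},{"jaw":1,"x":0,"y":0,"z":0,"twist":0}]'
python3 go.py .4755 .2222 .1135 2
```

```text
clock: 20.3
eef_pos: [0.4758, 0.223, 0.1175]
eef_rot: [[0.029, 0.0, 1.0], [-1.0, 0.0, 0.029], [-0.0, -1.0, 0.0]]
contact_force: [-0.0, 0.2, -1.5]
gripper_width: 0.0451
clk 20.3 pos [0.4758 0.223  0.1175] yaw 1.66 w 0.0451 F [-0.   0.2 -1.5] tilt [-0. -1.  0.]
shift tool [ 0.0008  0.004  -0.0004] twist -0.0059 q [0.32 0.51 1.73 0.   0.9  0.3 ]
```

```bash
python3 -m crank '[{"jaw":1,"x":0.001,"y":0.0035,"z":0,"twist":0},{"jaw":1,"x":0,"y":0,"z":0,"twist":0},{"jaw":1,"x":0,"y":0,"z":0,"twist":0},{"jaw":1,"x":0,"y":0,"z":0,"twist":0},{"jaw":1,"x":0,"y":0,"z":0,"twist":0}]'
python3 go.py .4755 .2222 .1135 2
python3 - <<'E'
from h import *
from scipy.optimize import least_squares
im=[]
for n in ("scene","side"):
    p,d=r.snapshot(n);c=r.camera_params(n);c['world_from_camera']=np.array(c['world_from_camera']);W=cloud(d,c)
    hsv=cv2.cvtColor(p,cv2.COLOR_RGB2HSV).astype(int);x,y,z=W[...,0],W[...,1],W[...,2]
    am=big((np.hypot(x-.475,y-.221)<.07)&(hsv[...,0]<16)&(hsv[...,1]>140)&(z>.046));P=W[am]
    S=P[(P[:,2]<np.percentile(P[:,2],60))]
    f=lambda S:least_squares(lambda k:np.hypot(S[:,0]-k[0],S[:,1]-k[1])-.023,[.475,.221]).x.round(4)
    lo=P[P[:,2]<.071];hi=P[(P[:,2]>.071)&(P[:,2]<.095)]
    print(n,"z min",P[:,2].min().round(4),"axis low",len(lo),f(lo),"axis hi",len(hi),f(hi))
    blue=(hsv[...,0]>100)&(hsv[...,0]<130)&(hsv[...,1]>120)&(abs(z-.04)<.006)&(np.hypot(x-.475,y-.221)<.05)
    B=W[blue];k=least_squares(lambda k:np.hypot(B[:,0]-k[0],B[:,1]-k[1])-.029,[.475,.221]).x;print("ring",len(B),k.round(4))
    rd=big((abs(z-.04)<.007)&(hsv[...,1]<60)&(y>.05)&(y<.4)&(x>.3)&(x<.7));print("plate",rect(W[rd]))
    o=(hsv[...,0]<16)&(hsv[...,1]>140)
    q=o&(abs(y)<.08)&(x>.35)&(x<.6)&(z>.06)&(z<.09);print("scraper",rect(W[q]),np.median(z[q]).round(3)) if q.sum()>20 else 0
    q=o&(y>.25)&(y<.45)&(x>.3)&(x<.6)&(z<.033);print("shard px",q.sum())
    im.append(cv2.resize(p[(100 if n=="scene" else 200):(300 if n=="scene" else 400),(270 if n=="scene" else 170):(470 if n=="scene" else 370),::-1],None,fx=2,fy=2))
cv2.imwrite("pics/b8.png",np.hstack(im));print(np.abs(r.observe()['joint_vel']).max())
E
```

```text
clock: 20.8
eef_pos: [0.4758, 0.222, 0.114]
eef_rot: [[0.029, 0.0, 1.0], [-1.0, 0.0, 0.029], [-0.0, -1.0, 0.0]]
contact_force: [-0.3, -0.7, -1.2]
gripper_width: 0.0452
clk 20.8 pos [0.4758 0.222  0.114 ] yaw 1.66 w 0.0452 F [-0.3 -0.7 -1.2] tilt [-0. -1.  0.]
shift tool [-0.0002  0.0005 -0.0003] twist -0.0059 q [0.32 0.52 1.73 0.   0.89 0.29]
scene z min 0.0535 axis low 68 [0.4751 0.2224] axis hi 55 [0.4771 0.2223]
ring 86 [0.4709 0.223 ]
plate (array([477.4, 222.2]), array([165.5, 161.6]), 13.0)
scraper (array([479.9,  -9.9]), array([72.9, 25.8]), 0.7) 0.071
shard px 128
side z min 0.0462 axis low 70 [0.4757 0.219 ] axis hi 140 [0.4758 0.2192]
ring 197 [0.4766 0.2192]
plate (array([473.3, 231.8]), array([160.2, 139.2]), 12.7)
scraper (array([472.2,  -9.1]), array([61.4, 25.9]), 0.8) 0.074
shard px 358
0.0015224397124263974
```

View pics/b8.png

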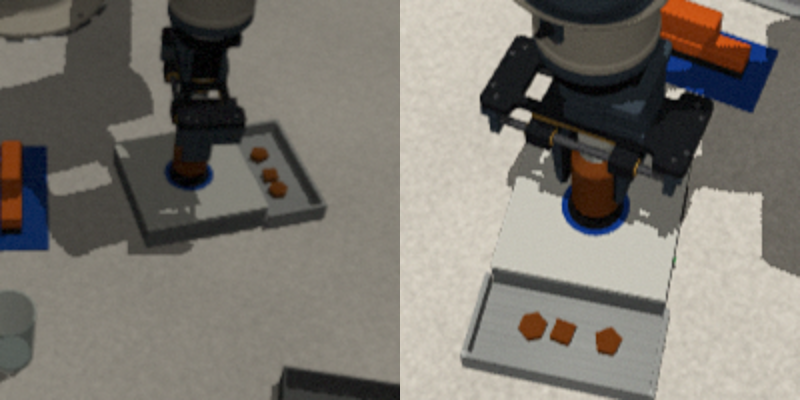

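The bottle axis is within about 1–2 mm of the window's centre in the side view, and about 4–6 mm in the scene view, where the ring is half hidden. It is upright and still, with its underside about 15 mm up. Handing in.

```bash
python3 -c "
from cell import r
print(r.finish_job())"
```

```text
the job is handed in; nothing more can be done
None
```

The job is handed in at about 21 s of the 61 s allowed; `finish_job` reports no verdict.

**What I did:** I swept the three glass pieces into the catch tray with the scraper in one pass, and stood the scraper back on its mat and let go. I then lifted the white-capped bottle over the guard with its underside at about 170 mm, and held it over the reader window.

**What the last checks showed:**
- **Glass:** all three pieces lie in the tray, at reader y of about 116 mm. The depth reading puts them well below the 33 mm limit.
- **Scraper:** upright on the mat, with its centre about 2 mm from the mat's centre.
- **Bottle:** gripped at 45 mm opening, vertical and still. The underside is about 15 mm above the plate, worked out from how far the arm moved since the grasp.
- **Other objects:** I saw no contact with the guard, but I did not re-measure the other bottles or the beaker at the end. They looked in place in the pictures.

**Where the checks disagreed:**
- **Window centring:** the side view puts the bottle's axis about 1 mm from the window's centre. The scene view gives 4 to 6 mm from a half-hidden ring, but about 2 mm against the plate's centre. All are within the 12 mm limit.
- **Underside height:** the side view's lowest amber pixel read 46 mm above the bench. The scene view and the arm's travel gave 54 to 56 mm, so I took the low reading as an edge artefact.

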